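# Set the rest pins and hold the tube level for tacking

### The job

Put the two loose brass rest pins, one after the other, spigot down and fully home into the two bores of the fixture block. Only then draw the steel tube out of its slanted holder, turn it level and hold it lengthwise along the line of the two pins, centred over them and about 100 mm (a hand's breadth) above their tops, ready for the welder to tack. The program finishes while still holding the tube there, steady and touching nothing but the gripper; leave the spray can, the brush and the welding square where they are.

Things in the scene. Friction and masses are not known exactly. Their poses are not given: they have to be found in the camera images.
- pin_a_grip (a point): one of two identical loose brass rest pins standing upright on the bench, spigot down: a round spigot 20 mm across and 28 mm long (its foot chamfered 1 mm), and above it a thick round body 30 mm across and 46 mm tall; 74 mm tall in all, about 0.25 kg. The point is the centre of the thick body, 51 mm above the foot and 23 mm above the shoulder; z runs up the pin. Either pin fits either bore.
- pin_b_grip (a point): the other of two identical loose brass rest pins standing upright on the bench, spigot down: a round spigot 20 mm across and 28 mm long (its foot chamfered 1 mm), and above it a thick round body 30 mm across and 46 mm tall; 74 mm tall in all, about 0.25 kg. The point is the centre of the thick body, 51 mm above the foot and 23 mm above the shoulder; z runs up the pin. Either pin fits either bore.
- fixture: grey steel fixture block fixed to the bench, 170 mm long (its x axis, the line of the two bores, whose centres are 110 mm apart), 60 mm wide (y), 40 mm high. Origin: centre of its underside, midway between the bores.
- fixture_hole0 (a point): centre of the mouth of the bore at the -x end of the fixture block, on its top face, 40 mm above the bench. Round blind bore 23 mm across with a 2 mm chamfer, 32 mm deep: a pin goes in until its shoulder sits on the block's top face, and its thick body then stands 46 mm above the face.
- fixture_hole1 (a point): centre of the mouth of the bore at the +x end of the fixture block, on its top face, 40 mm above the bench. Round blind bore 23 mm across with a 2 mm chamfer, 32 mm deep: a pin goes in until its shoulder sits on the block's top face, and its thick body then stands 46 mm above the face.
- tube_center (a point): steel tube, 30 mm across and 190 mm long, about 0.25 kg, plain and alike at both ends, starting loosely in the slanted holder. The point is its centre, half-way along; z runs along the tube, from the end in the holder to the free upper end. At the start it slopes at about 45 degrees (sagging by up to 4 degrees), upper end pointing away from the robot; 60 mm of it are inside the holder's sleeve, 130 mm stand out, and the centre is about 95 mm above the bench.
- holder: aluminium tube holder fixed to the bench: a square sleeve 43 mm wide outside and 33 mm inside, 60 mm deep, closed at its lower end, open at its upper mouth, set at 45 degrees on a base plate 150 x 90 x 8 mm. Origin on the bench surface. The sleeve rises along the direction (0.707, 0, 0.707) of this body's frame; the tube comes out by pulling it at least 60 mm along that line.
- holder_mouth (a point): centre of the open mouth of the holder's sleeve, 70 mm above the bench; the tube's centre starts 35 mm beyond it along the sleeve's axis.
- spray_can: bystander: grey upright spray can, 60 mm across and 150 mm tall; origin: centre of its underside.
- wire_brush: bystander: brush with a wooden handle lying on the bench to the far side of the fixture; origin: underside.
- weld_square: bystander: flat triangular steel welding square, about 70 x 70 x 16 mm, lying on the bench beyond the holder, seen from the robot; origin: underside centre.
Not all that is in view belongs to the job. What is shaped like the part that bears pin_a_grip but black or blue is not meant.

How it is judged:
By the outcome, as a careful person would: the job done as asked, in the order asked, and still so for the second after the job is handed in, while the arm keeps its last pose, push and grip.
It also fails if it takes over 61 s, if anything falls off the work surface, if the arm or the gripper's body presses on something with over 40 N, if the wrist force passes 120 N, or if a joint passes its speed limit or range.

### The arm

A 6-joint arm with a two-finger parallel gripper is mounted at the origin on the work surface. World frame = base frame: x ahead of the robot, y to its left, z up, the work surface at z = 0. Lengths are in m, angles in rad, forces in N, time in s.
With the tool pointing down it reaches from about 0.275 to 0.875 m from the base axis. Payload 12.5 kg.
Tool frame: the origin (TCP) lies at the very end of the fingers, on their centre line; the grasp point (between the pads) lies 19 mm behind it; z points along the fingers, y is the line along which they close (so a half turn about z gives the same grasp; the last joint's range is limited). The gripper opens to 85 mm and grips with 20 to 120 N. Pads are 22 mm wide; open, the fingers measure 114 mm over their backs; the gripper's body (76 mm by 85 mm) begins 54 mm behind the grasp point. The pads swing forward as they close: fully open they stand 13 mm farther back than shut.
Start: joints at [-1.263, 0.351, 1.652, -0, 1.139, -0.085], TCP at [0.211, -0.508, 0.211] pointing down, gripper open.
Joint ranges: [-2.75, 2.75], [-0.79, 2.1], [0.01, 2.65], [-1.57, 4.71], [0.07, 3.14], [-2.87, 2.87]. Speed limits (rad/s): [2.22, 2.22, 2.79, 3.14, 3.14, 3.14].

### API

Orientations are given as a 3x3 rotation matrix whose columns are the frame's x, y, z axes.
In Python, from bench import manip gives the robot as it stands. Calls block until the motion is done:
- manip.move_ptp(position, orientation): joint-space move of the TCP to a pose.
- manip.move_l(position, attitude=None, max_speed=0.15): straight line of the TCP; attitude=None keeps the orientation; max_speed is the mean speed in m/s.
- manip.move_j(angles): joint-space move.
- manip.set_gripper(opening, effort=None): opening from 0.0 (shut) to 1.0 (fully open); effort is the grip in N (None keeps the last); returns when the fingers have stopped.
- manip.dwell(seconds).
- manip.inverse_kinematics(position, orientation): joint angles nearest the present ones, or None.
- manip.grab_frame(name): name is "side" or "top"; returns (picture, depth): 400x640x3 uint8, red, green, blue; 400x640 float32, m along the optical axis (not along the pixel's ray), 0 where there is no reading.
- manip.get_calibration(name): a dict with "camera_matrix" (3x3 intrinsics, pixels), "k1" (the pictures are not rectified: a ray, as slopes to the right and down, at radius r is drawn at 1 + k1 r^2 times it, then the intrinsics apply), "R" (3x3) and "t" (3): a world point X has camera coordinates R X + t. Camera axes: x right, y down, z forward; pixel columns grow to the right and rows downward; lengths in m; the calibration is good to about 2 mm. A picture is of the moment at which its call begins. get_calibration takes no time and is no camera call.
A pose or a line that the arm cannot do raises manip.Unreachable and nothing moves.
- manip.sign_off(): hands the job in; it is judged then, once.
Trained networks look in the newest picture that a camera, given by its name, has taken for a name from the list of things; names that differ only in an ending like _2 or _b are one class to them, and where a whole thing is asked for, a point or a joint stands for the part that bears it (a point fixed in the world has none). Each returns a list of dicts, best first, with "confidence" (0 to 1); they miss things now and then, are a little off and sometimes report something else, mostly with a low value. They report only what shows in the picture. A call takes as long as a camera call. They do not tell look-alikes from the thing itself.
- manip.look_for(camera, name): "at" ([x, y, z] in m, in world coordinates, good to about 4 mm: the middle of the surface that is visible of it).
Readings, each from a call of its own:
- manip.current_time(): time.
- manip.current_qpos(): joint angles.
- manip.current_joint_vel(): joint speeds.
- manip.current_joint_torque(): joint torques, N m.
- manip.current_ee_pos(): TCP position.
- manip.current_tcp_rot(): TCP orientation.
- manip.current_force(): force on the tool from outside, world axes, zero at the start.
- manip.current_ft_torque(): the same for the moment, N m.
- manip.current_grip_width(): opening from 0.0 (shut) to 1.0 (fully open).
- manip.current_grip_force(): force on a finger pad.
Only numpy, scipy, OpenCV 4.12 (cv2) and the standard library are available. Lean on these libraries where they do the work, as an engineer would, in place of code of your own. Each camera call takes 0.05 s, during which the arm holds its last target. There are 200 camera calls.

## Working session

There is one attempt and no reset: what is moved stays moved. The work goes in short steps, each a Python script; the robot and the scene stay as the last script left them, time stands still between calls to the robot, and variables do not carry over. Pictures are saved under pics/ and viewed, at most 10 in all, crops included, and the job is handed in when it is done.

```bash
mkdir -p pics; ls; cat > h.py <<'E'
import numpy as np, cv2
from bench import manip
def cloud(name, depth):
    c=manip.get_calibration(name); K=np.array(c["camera_matrix"]); k=c["k1"]
    R=np.array(c["R"]); t=np.array(c["t"])
    v,u=np.mgrid[:400,:640].astype(float)
    p=cv2.undistortPoints(np.stack([u.ravel(),v.ravel()],1)[:,None],K,np.array([k,0,0,0.]))[:,0]
    z=depth.ravel()
    P=np.stack([p[:,0]*z,p[:,1]*z,z],1)
    return ((P-t)@R).reshape(400,640,3)
def pix(name,X):
    c=manip.get_calibration(name)
    r,_=cv2.Rodrigues(np.array(c["R"]))
    return cv2.projectPoints(np.array(X,float).reshape(-1,1,3),r,np.array(c["t"]),np.array(c["camera_matrix"]),np.array([c["k1"],0,0,0.]))[0][:,0]
E
python3 - <<'E'
from h import *
np.set_printoptions(precision=4,suppress=True)
ims=[]
for n in("top","side"):
    im,d=manip.grab_frame(n); np.savez(f"{n}0.npz",im=im,d=d)
    cv2.imwrite(f"pics/{n}0.png",im[:,:,::-1])
    for o in("pin_a_grip","fixture","fixture_hole0","tube_center","holder","holder_mouth","spray_can","wire_brush","weld_square"):
        for r in manip.look_for(n,o): print(n,o,round(r["confidence"],2),np.array(r["at"]),pix(n,r["at"])[0].round())
print(manip.current_time())
E
```

```text
pics
top pin_a_grip 0.64 [0.6565 0.3363 0.0733] [171. 177.]
top pin_a_grip 0.48 [0.5413 0.2429 0.0758] [206. 222.]
top pin_a_grip 0.45 [0.5886 0.3073 0.0732] [182. 203.]
top fixture_hole0 0.96 [0.5691 0.1006 0.0392] [263. 211.]
top fixture_hole0 0.66 [ 0.4247 -0.2083  0.006 ] [378. 264.]
top tube_center 0.75 [ 0.5023 -0.2229  0.1303] [391. 238.]
top holder_mouth 0.98 [ 0.4256 -0.2101  0.0056] [379. 264.]
top spray_can 0.91 [ 0.6596 -0.4223  0.1422] [472. 173.]
top spray_can 0.64 [0.7732 0.0098 0.0148] [298. 136.]
top wire_brush 0.93 [0.7743 0.0086 0.0149] [299. 136.]
top wire_brush 0.19 [0.5867 0.3077 0.0756] [182. 204.]
top weld_square 0.81 [ 0.6456 -0.2176  0.0197] [382. 183.]
side pin_a_grip 0.82 [0.5339 0.2509 0.0642] [262. 284.]
side pin_a_grip 0.64 [0.6537 0.3434 0.063 ] [200. 277.]
side pin_a_grip 0.51 [0.5797 0.3134 0.0678] [228. 288.]
side fixture 0.65 [0.5596 0.1087 0.0383] [299. 248.]
side fixture_hole0 0.67 [0.5563 0.1067 0.0397] [301. 248.]
side tube_center 0.78 [ 0.4984 -0.215   0.1207] [398. 173.]
side holder 0.72 [ 0.4248 -0.2037  0.0102] [411. 215.]
side holder_mouth 0.69 [ 0.428  -0.2003  0.0054] [409. 216.]
side spray_can 0.57 [ 0.6453 -0.4182  0.0985] [397. 126.]
side wire_brush 0.62 [0.7764 0.0158 0.0166] [272. 193.]
side wire_brush 0.28 [ 0.5013 -0.2143  0.1231] [397. 172.]
side weld_square 0.59 [ 0.6409 -0.2111  0.0183] [355. 176.]
1.0
```

View pics/top0.png

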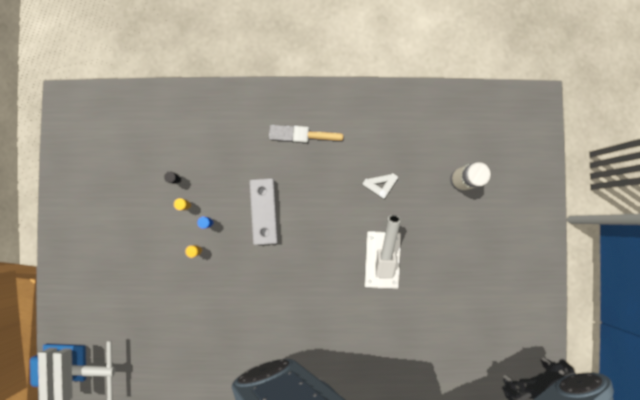

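View pics/side0.png

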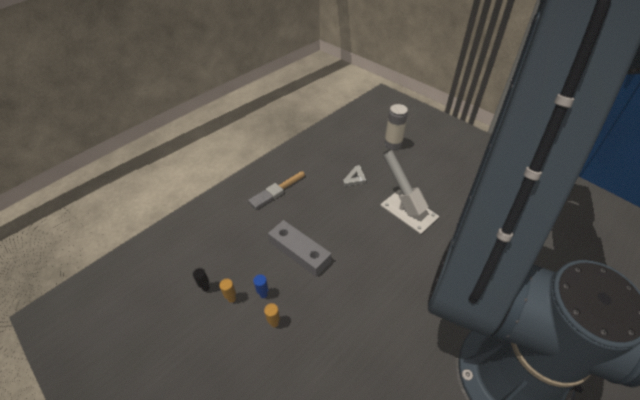

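```bash
python3 - <<'E'
from h import *
np.set_printoptions(precision=4,suppress=True)
a=np.load("top0.npz"); C=cloud("top",a["d"]); im=a["im"]
crop=cv2.resize(im[130:260,130:330,::-1],None,fx=4,fy=4,interpolation=cv2.INTER_CUBIC); cv2.imwrite("pics/crop0.png",crop)
x,y,z=C[...,0],C[...,1],C[...,2]
for p in [(.6565,.3363),(.5413,.2429),(.5886,.3073)]:
    m=(np.hypot(x-p[0],y-p[1])<.03)&(z>.064)&(z<.084)&(a["d"]>0)
    (cx,cy),r=cv2.minEnclosingCircle(np.stack([x[m],y[m]],1).astype(np.float32))
    print("pin",m.sum(),C[m].mean(0),np.median(z[m]),cx,cy,r,im[m].mean(0))
m=(np.hypot(x-.569,y-.1)<.12)&(z>.030)&(z<.05)
(c,s,an)=cv2.minAreaRect((np.stack([x[m],y[m]],1)*1000).astype(np.float32)); print("fix",c,s,an,np.median(z[m]))
# tube
m=(x>.42)&(x<.62)&(abs(y+.22)<.06)&(z>.075)&(z<.20)
P=C[m]; print("tube",m.sum(),P.min(0),P.max(0)); 
E
```

```text
pin 119 [0.6578 0.3405 0.0745] 0.07481156134776196 0.659531831741333 0.34099799394607544 0.01654289849102497 [89.0504 85.2941 82.3361]
pin 114 [0.5395 0.251  0.0743] 0.0747146355744662 0.5392961502075195 0.25236836075782776 0.015666695311665535 [ 90.386  152.2807 227.2719]
pin 107 [0.5863 0.313  0.0747] 0.07534835118958977 0.5859411358833313 0.3139925003051758 0.015003853477537632 [244.7383 214.4673  82.1776]
fix (568.9552612304688, 102.35797882080078) (169.98934936523438, 60.654441833496094) 3.8089373111724854 0.040562152733586786
tube 646 [ 0.425  -0.2418  0.075 ] [ 0.5576 -0.1981  0.1738]
```

Brass candidates in the top view: (181,204) and (192,252) are yellow brass. The look-alikes are black (172,177) and blue (205,222). The fixture is at (263,211) with bores at (262,190) and (264,232), and the tube's upper end is at (394,218). I'm confirming the pins in the crop and refining their positions.

View pics/crop0.png

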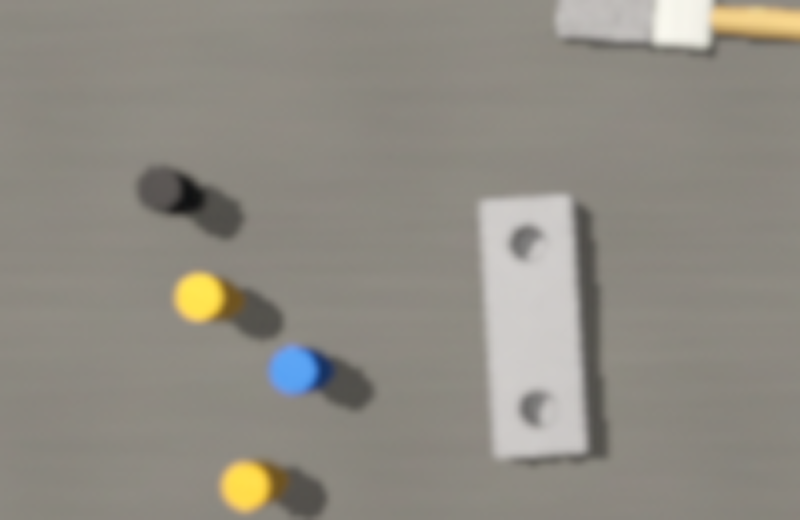

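```bash
python3 - <<'E'
from h import *
from scipy.optimize import least_squares
np.set_printoptions(precision=4,suppress=True)
for n in("top","side"):
    a=np.load(n+"0.npz"); C=cloud(n,a["d"]); im=a["im"].astype(int)
    x,y,z=C[...,0],C[...,1],C[...,2]; ok=a["d"]>0
    yel=(im[...,0]-im[...,2]>50)&ok&(z>.065)&(x<.75)&(y>.15)
    k,l=cv2.connectedComponents(yel.astype(np.uint8))
    for i in range(1,k):
        m=l==i
        if m.sum()<15: continue
        top=m&(z>.071)
        P=np.stack([x[top],y[top]],1)
        (cx,cy),r=cv2.minEnclosingCircle(P.astype(np.float32))
        v,u=np.nonzero(m)
        print(n,"brass",m.sum(),top.sum(),P.mean(0),(cx,cy),r,np.median(z[top]),"px",u.mean(),v.mean())
    m=ok&(np.hypot(x-.569,y-.1)<.12)&(z>.033)&(z<.048)
    c,s,an=cv2.minAreaRect((np.stack([x[m],y[m]],1)*1000).astype(np.float32)); print(n,"fix",c,s,an,np.median(z[m]))
    # base plate
    m=ok&(abs(x-.43)<.12)&(abs(y+.21)<.09)&(z>.004)&(z<.014)&(im.min(2)>130)
    c,s,an=cv2.minAreaRect((np.stack([x[m],y[m]],1)*1000).astype(np.float32)); print(n,"plate",m.sum(),c,s,an)
    m=ok&(x>.45)&(x<.62)&(abs(y+.22)<.05)&(z>.085)&(z<.18)
    P=C[m]
    def res(p):
        d=np.array([np.cos(p[3])*np.cos(p[2]),np.sin(p[3])*np.cos(p[2]),np.sin(p[2])])
        q=P-np.array([.5,p[0],p[1]]); q=q-np.outer(q@d,d)
        return np.linalg.norm(q,axis=1)-.015
    s=least_squares(res,[-.22,.11,.785,-.1],loss="soft_l1",f_scale=.002)
    p=s.x; d=np.array([np.cos(p[3])*np.cos(p[2]),np.sin(p[3])*np.cos(p[2]),np.sin(p[2])])
    o=np.array([.5,p[0],p[1]]); t=(P-o)@d
    print(n,"tube",m.sum(),"rms",np.sqrt(np.mean(s.fun**2)),"o",o,"elev",np.degrees(p[2]),"az",np.degrees(p[3]),"tmax",np.percentile(t,[97,99,100]),"top end",o+d*np.percentile(t,99),"centre",o+d*(np.percentile(t,99)-.095))
# bore centres, top view, from dark blobs
a=np.load("top0.npz"); g=cv2.cvtColor(a["im"],cv2.COLOR_RGB2GRAY)
print(manip.current_tcp_rot())
E
```

```text
top brass 105 98 [0.5865 0.3138] (0.5861884951591492, 0.3135499060153961) 0.014980021864175797 0.07544883159052565 px 179.55238095238096 204.01904761904763
top brass 97 83 [0.4651 0.2816] (0.46545299887657166, 0.28181207180023193) 0.01375005953013897 0.07481819833776193 px 191.48453608247422 251.02061855670104
top fix (568.9552612304688, 102.35797882080078) (169.98934936523438, 60.654441833496094) 3.8089373111724854 0.04056688090798643
top plate 1072 (452.38409423828125, -221.1924285888672) (98.02552032470703, 189.375732421875) 86.29168701171875
top tube 497 rms 0.0027086476327119954 o [ 0.5    -0.2229  0.1126] elev 44.67918257683844 az -2.774622816003504 tmax [0.0703 0.071  0.0738] top end [ 0.5505 -0.2254  0.1626] centre [ 0.483  -0.2221  0.0958]
side brass 134 117 [0.5883 0.3133] (0.5888815522193909, 0.31318986415863037) 0.014903612434864044 0.07407426444177388 px 225.76119402985074 284.7985074626866
side brass 154 138 [0.4674 0.2816] (0.4680088758468628, 0.28152015805244446) 0.015297445468604565 0.07398901592111626 px 270.62987012987014 309.8051948051948
side fix (571.708740234375, 100.25474548339844) (171.90377807617188, 62.66659164428711) 3.2450361251831055 0.03970756784573906
side plate 691 (440.4891052246094, -220.53927612304688) (90.67660522460938, 149.46441650390625) 87.33605194091797
side tube 467 rms 0.001739697169449762 o [ 0.5    -0.2256  0.1094] elev 44.54701030744844 az -3.009024882489289 tmax [0.0729 0.0738 0.0741] top end [ 0.5525 -0.2283  0.1611] centre [ 0.4849 -0.2248  0.0945]
[[ 0.9239  0.3827  0.    ]
 [ 0.3827 -0.9239  0.    ]
 [ 0.     -0.     -1.    ]]
```

Crop confirms it: the brass pins are at crop (200,297) and (246,486), and the blue and black look-alikes are to be left alone. Starting with the first pin.

```bash
cat >> h.py <<'E'
PINS=[(.4665,.2817),(.5874,.3135)]
FIX=np.array([.5703,.1013]); ANG=np.radians(3.5); U=np.array([np.cos(ANG),np.sin(ANG)])
def rot(y,z=(0,0,-1.)):
    y=np.array(y,float); y/=np.linalg.norm(y); z=np.array(z,float); z/=np.linalg.norm(z)
    return np.stack([np.cross(y,z),y,z],1)
def pick(pos,y,z=(0,0,-1.)):
    q0=np.array(manip.current_qpos()); best=None
    for s in(1,-1):
        R=rot(np.array(y,float)*s,z); q=manip.inverse_kinematics(pos,R)
        if q is not None:
            c=abs(np.array(q)-q0).max()
            if best is None or c<best[0]: best=(c,R)
    assert best is not None,"no IK"
    return best[1]
def take(p,y,zt=.036):
    R=pick([*p,.13],y); manip.set_gripper(.8,40); manip.move_ptp([*p,.13],R)
    manip.move_l([*p,zt],max_speed=.12); manip.set_gripper(0,60)
    print("grip",manip.current_grip_width(),manip.current_grip_force())
    manip.move_l([*p,.15],max_speed=.15)
def insert(h,zt=.048):
    y=[-U[1],U[0],0]; R=pick([*h,.15],y); manip.move_ptp([*h,.15],R); manip.dwell(.2)
    f0=np.array(manip.current_force()); manip.move_l([*h,.082],max_speed=.12)
    z=.082
    while z>zt-.004:
        z-=.003 if z>zt+.004 else .001
        manip.move_l([*h,z],max_speed=.06); f=np.array(manip.current_force())-f0
        if np.linalg.norm(f)>6: print("z",round(z,4),"f",f.round(1),"ee",np.array(manip.current_ee_pos()).round(4))
        if f[2]>12: break
    return z
E
python3 - <<'E'
from h import *
np.set_printoptions(precision=4,suppress=True)
for s in(-1,1): print(pix("top",[*(FIX+s*.055*U),.04]))
take(PINS[0],[.38,.92,0])
print(insert(FIX-.055*U), manip.current_time())
E
```

```text
[[264.0161 231.3826]]
[[261.6965 189.906 ]]
grip 0.3102644499642113 58.63357186317444
z 0.048 f [-2.4 -3.3 10.6] ee [0.5159 0.0978 0.0488]
z 0.047 f [-5.8 -3.2 22.9] ee [0.5162 0.0978 0.0487]
0.04699999999999997 12.0
```

The first pin reached shoulder contact at the expected height. Releasing it and doing the second.

```bash
python3 - <<'E'
from h import *
np.set_printoptions(precision=4,suppress=True)
h=FIX-.055*U
manip.set_gripper(.8); manip.move_l([*h,.16],max_speed=.2)
take(PINS[1],[-.6,.8,0])
h=FIX+.055*U
print(insert(h), manip.current_time())
E
```

```text
grip 0.3126815241745473 58.837156891822815
z 0.048 f [-2.2 -1.   9.8] ee [0.6257 0.1047 0.049 ]
z 0.047 f [-4.4 -2.9 17.9] ee [0.626  0.1047 0.0489]
0.04699999999999997 22.1417
```

```bash
python3 - <<'E'
from h import *
np.set_printoptions(precision=4,suppress=True)
h=FIX+.055*U
manip.set_gripper(.8); manip.move_l([*h,.18],max_speed=.2)
az=np.radians(-2.9); e=np.radians(44.6)
d=np.array([np.cos(az)*np.cos(e),np.sin(az)*np.cos(e),np.sin(e)]); z=np.array([np.cos(az)*np.sin(e),np.sin(az)*np.sin(e),-np.cos(e)])
y=np.cross(z,d); c=np.array([.484,-.2235,.0952])
tcp=c+.019*z
R=pick(tcp-.09*z,y,z)
manip.move_ptp(tcp-.09*z+[0,0,.03],R)
im,dp=manip.grab_frame("top"); C=cloud("top",dp)
X,Y,Z=C[...,0],C[...,1],C[...,2]
for s in(-1,1):
    h=FIX+s*.055*U; m=(np.hypot(X-h[0],Y-h[1])<.02)&(Z>.07)&(dp>0); print("pin",m.sum(),np.median(C[m],0),Z[m].max(),C[m&(Z>.08)].mean(0))
print(manip.inverse_kinematics(tcp,R),manip.inverse_kinematics(tcp+.08*d,R),manip.current_time())
a=im[150:280,200:460,::-1]; im2,_=manip.grab_frame("side")
a=cv2.resize(a,(780,390)); b=cv2.resize(im2[150:300,180:440,::-1],(780,450)) 
cv2.imwrite("pics/mid.png",cv2.resize(np.vstack([a,b]),(557,600)))
E
```

```text
pin 113 [0.515  0.0997 0.0866] 0.09353680023857407 [0.5141 0.0996 0.0866]
pin 116 [0.6241 0.1055 0.0864] 0.09162222756789239 [0.6238 0.1063 0.0865]
[-0.7511  0.4501  2.2471  1.9467  0.5082 -0.965 ] [-0.6616  0.3734  2.1115  1.6223  0.4152 -0.5189] 24.9333
```

View pics/mid.png

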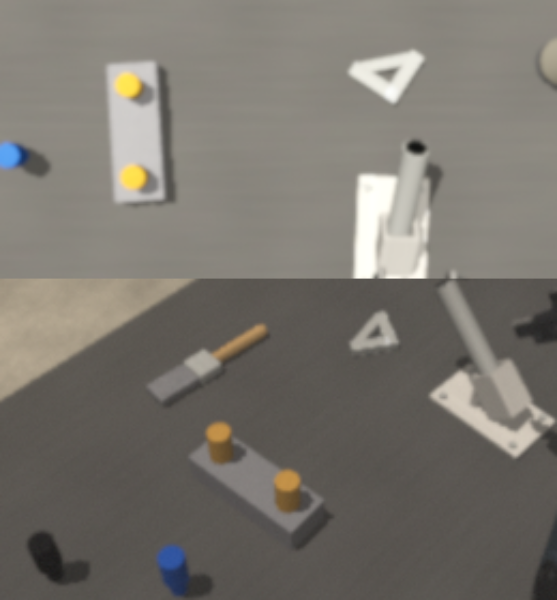

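Both pins are fully home, with tops at 86.5 mm. The open gripper straddles the tube, so I'm grasping it and drawing it out.

```bash
cat > t.py <<'E'
from h import *
np.set_printoptions(precision=4,suppress=True)
az=np.radians(-2.9); e=np.radians(44.6)
d=np.array([np.cos(az)*np.cos(e),np.sin(az)*np.cos(e),np.sin(e)]); z=np.array([np.cos(az)*np.sin(e),np.sin(az)*np.sin(e),-np.cos(e)])
c=np.array([.484,-.2235,.0952]); tcp=c+.019*z
E
python3 - <<'E'
from t import *
print(manip.current_ee_pos(),manip.current_time())
manip.move_l(tcp-.09*z,max_speed=.06)
manip.move_l(tcp,max_speed=.06)
print("force",manip.current_force())
manip.set_gripper(0,60)
print("grip",manip.current_grip_width(),manip.current_grip_force(),manip.current_force())
manip.move_l(tcp+.02*d,max_speed=.04); print(manip.current_force())
manip.move_l(tcp+.085*d,max_speed=.05)
print(manip.current_force(),manip.current_ee_pos(),manip.current_qpos(),manip.current_time())
E
```

```text
[ 0.4349 -0.2206  0.1758] 24.9833
force [-0.2396 -0.5586  0.209 ]
grip 0.29932762277715685 58.16369712352753 [-0.5999 -0.9988  2.1985]
[-0.8     0.8214 -1.0684]
[-0.3212 -1.2959 -1.9345] [ 0.5576 -0.2272  0.1411] [-0.6568  0.3704  2.1026  1.5984  0.4117 -0.4886] 29.8583
```

```bash
python3 - <<'E'
from t import *
p=np.array(manip.current_ee_pos())
manip.move_l(p+[-.05,0,.13],max_speed=.1)
F=np.array([.5698,.1025])   # pins' midpoint
ang=np.radians(3.5); R0=np.array(manip.current_tcp_rot()); s=np.sign(R0[:,1]@np.cross(z,d))
R=rot(s*np.cross([0,0,-1.],[np.cos(ang),np.sin(ang),0]))
zc=.192
q=manip.inverse_kinematics([*F,.27],R); print(q)
manip.move_ptp([*F,.27],R)
manip.move_l([*F,zc-.019],max_speed=.08); manip.dwell(.5)
for n in("side","top"):
    im,dp=manip.grab_frame(n); C=cloud(n,dp); cv2.imwrite(f"pics/end_{n}.png",cv2.resize(im[90:330,160:460,::-1],(750,600)))
    X,Y,Z=C[...,0],C[...,1],C[...,2]
    v=(C[...,:2]-F)@np.array([-np.sin(ang),np.cos(ang)]); u=(C[...,:2]-F)@np.array([np.cos(ang),np.sin(ang)])
    m=(dp>0)&(abs(v)<.03)&(abs(u)<.13)&(Z>.15)&(Z<.225)
    for lo,hi in((-.13,-.05),(.05,.13)):
        k=m&(u>lo)&(u<hi); print(n,k.sum(),"u",np.percentile(u[k],[2,98]),"v",np.median(v[k]),"ztop",np.percentile(Z[k],[50,95]))
print(manip.current_grip_width(),manip.current_force(),manip.current_ft_torque(),manip.current_ee_pos(),manip.current_time())
E
```

```text
[ 0.0976  0.3519  1.5012 -0.      1.2885  1.6073]
side 304 u [-0.0959 -0.0517] v 0.006065688486383603 ztop [0.2014 0.206 ]
side 81 u [0.0542 0.0944] v 0.013127193231996405 ztop [0.198  0.2064]
top 53 u [-0.083  -0.0511] v 0.012004314169969901 ztop [0.2024 0.2064]
top 113 u [0.0711 0.0926] v 0.0027488727991480007 ztop [0.2034 0.2081]
0.3035331399724191 [ 0.6469  0.5709 -3.3739] [ 0.0255  0.0022 -0.0247] [0.5698 0.1025 0.173 ] 34.6667
```

View pics/end_side.png

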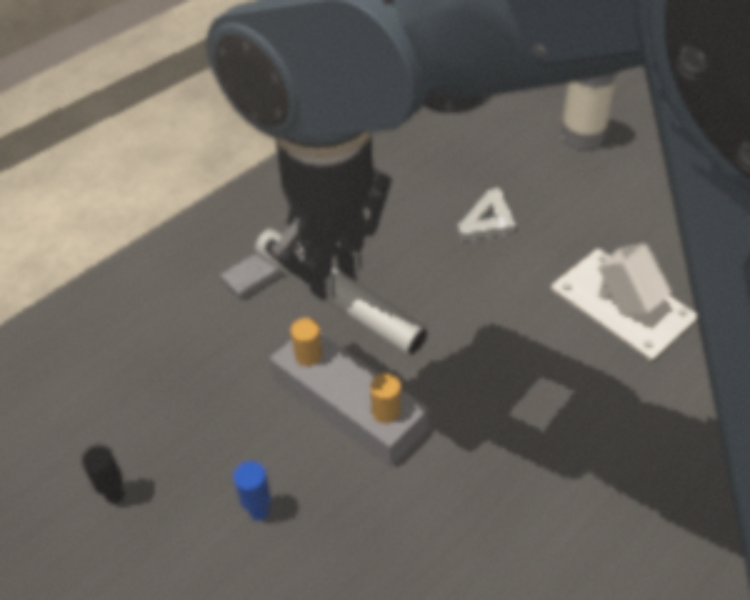

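The side view shows the tube level above both seated pins, at about crop (340,295). Its ends are about 95 mm either side of the pins' midpoint, and its centre is about 105 mm above the pin tops. The square, can and brush haven't moved. Handing in.

```bash
python3 -c "
from bench import manip
print(abs(manip.current_joint_vel()).max()); print(manip.sign_off())"
```

```text
0.0027317350711721184
the job is handed in; nothing more can be done
None
```

I handed the job in at about 35 s: both brass pins are fully home in the bores, and the gripper is holding the tube level and centred along the pin line, its axis about 105 mm (underside about 90 mm) above their tops.

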